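Drag a drying tray out of a deep rack with a pull hook

TASK

Take the wooden-handled pull hook from its blue mat, hook it over the front lip of the tray deep in the drying rack and drag the tray gently forward until its front sits squarely and firmly against both red stops near the rack's mouth; hold it pressed there with a steady pull of about 10 N for a second, never pulling with more than 20 N, and touch neither tray nor vase with the fingers. Then unhook and stand the hook back on its blue mat as it was and let go, with the tray still home against the stops, the vase standing in it and the jars left alone.

Things in the scene. Friction and masses are not known exactly. Their poses are not given: they have to be found in the camera images.
- hook: Pull hook, 160 g, standing on its mat. Upright pale wood grip block 60 (x) x 24 (y) x 54 (z) mm; origin: centre of its underside. A steel rod, 8.4 mm thick, runs from it along +x, axis 34 mm above the underside, to x = 175 mm; there an 8 mm round tip points down to the underside's level (30 mm clear below the rod). Grip the block across y from above, with 60 N or more so that it does not turn.
- hook_tip (a point): Lower end of the hook's tip, at x 175, y 0, z 0 mm in the hook's frame.
- tray: Loose wooden tray, 150 (x) x 180 (y) x 48 (z) mm outside, open on top, walls 8 mm, floor 8 mm thick. Origin at the centre of its underside; at yaw 0 its front faces -x towards the robot. It slides on the rack's base board between low side guides with 8 mm of play each side. 0.4 to 0.9 kg, friction differs from run to run: dragging takes some 1 to 8 N.
- lip (a point): Middle of the top outer edge of the tray's front wall (48 mm above the tray's underside); the 8 mm thick wall lies on its +x side. Behind the wall the tray is empty for at least 40 mm.
- corner_left (a point): Left (+y) end of the tray's front face, 24 mm above its underside.
- corner_right (a point): Right (-y) end of the tray's front face, 24 mm above its underside.
- rack: Fixed drying rack: plywood base board 290 (x) x 250 (y) x 12 (z) mm, roof of rigid black wires (30 mm apart, nothing reaches through) 165 to 175 mm above the table on four corner posts. Origin: middle of the base board's front edge (the mouth), on the table; x runs into the rack, away from the robot. The mouth is open 225 mm wide up to the roof, which starts at x = 2 mm.
- vase: Yellow papier-mache vase standing loose in the rear half of the tray, 56 mm wide at the foot, 80 mm tall, 150 g; origin at the centre of its foot. Fragile.
- mat: Fixed blue mat of the hook, 260 (x) x 100 (y) x 4 (z) mm, left or right of the rack's front; origin at the centre of its underside.
- jar_pink: Pink jar with a wooden lid, 82 mm wide, 104 mm tall, on a plywood board on the other side; origin at the centre of its foot. Leave alone.
- jar_white: White jar, otherwise the same as the pink one. Leave alone.
- mouth (a point): Middle of the mouth, on the base board. Behind it, at y = +70 and -70 mm, two rigid red stops, 12 (x) x 24 (y) x 42 (z) mm, stand on the board; the hook passes between them. They are clamped side by side at a depth that differs each time and is not measured: their inner faces, which meet the tray's front, lie 20 to 45 mm in from the mouth (x). Find them by feel or by sight.
There are look-alikes about, which are no part of the job. Leave any purple look-alike of the vase alone.

How it is judged:
On the way, in this order (a step that is already met when the one before it is completed fails the run):
1. the hook is lifted clear of its mat (z of hook in the frame of mat above 0.03 m and contact force between hook and the fingers above 2 N), for 0.1 s.
2. the hook, behind the lip, drags the tray forward by more than 20 mm (distance of tray from where it was at the start of the episode above 0.02 m and contact force between hook and tray above 0.5 N and x of hook_tip in the frame of tray above -0.068 m and z of hook_tip in the frame of tray below 0.048 m), for 0.05 s.
3. the hook holds the tray pressed against both red stops, with more than 1 N on each and more than 4 N on the hook, for 0.5 s (contact force between tray and stop_bar_c0 above 1 N and contact force between tray and stop_bar_c1 above 1 N and contact force between hook and tray above 4 N), for 0.5 s.
At the end, for the whole second after the job is handed in: The tray's front is within 3.5 mm of the inner faces of both red stops (stop_bar_c0 right, stop_bar_c1 left), the tray lies flat (0.03 rad) and at rest, the vase stands in it (0.1 rad), and the hook stands upright (0.06 rad), released and at rest, with its block's centre and its tip on the blue mat (x of stop_bar_c0 in the frame of tray between -0.0845 and -0.078 m and x of stop_bar_c1 in the frame of tray between -0.0845 and -0.078 m and angle between tray's own z axis and vertical below 0.03 rad and linear speed of each of tray, hook below 0.01 m/s and angle between vase's own z axis and vertical below 0.1 rad and z of vase in the frame of tray below 0.015 m and angle between hook's own z axis and vertical below 0.06 rad and z of hook in the frame of mat between 0.002 and 0.008 m and y of hook in the frame of mat between -0.05 and 0.05 m and x of hook in the frame of mat between -0.13 and 0.13 m and y of hook_tip in the frame of mat between -0.05 and 0.05 m and x of hook_tip in the frame of mat between -0.13 and 0.13 m); the robot touches nothing.
It fails at once if the hook loads the tray with more than 20 N (contact force between hook and tray above 20 N).
It fails at once if the fingers or the arm touch the tray (contact force between any of the fingers, the arm and tray above 0.5 N).
It fails at once if the hook or the robot knocks the vase (contact force between hook and vase above 1 N or contact force between the fingers and vase above 0.5 N).
It fails at once if the vase tips over or the tray is tipped (angle between vase's own z axis and vertical above 0.35 rad or angle between tray's own z axis and vertical above 0.12 rad).
It fails at once if a jar is moved (distance of any of jar_pink, jar_white from where it was at the start of the episode above 0.01 m).
It also fails if it takes over 72 s, if anything falls off the work surface, if the arm or the gripper's body presses on something with over 40 N, if the wrist force passes 120 N, or if a joint passes its speed limit or range.

ROBOT

A 6-joint arm with a two-finger parallel gripper is mounted at the origin on the work surface. World frame = base frame: x ahead of the robot, y to its left, z up, the work surface at z = 0. Lengths are in m, angles in rad, forces in N, time in s.
With the tool pointing down it reaches from about 0.35 to 0.875 m from the base axis. Payload 4.2 kg.
Tool frame: the origin (TCP) lies at the very end of the fingers, on their centre line; the grasp point (between the pads) lies 19 mm behind it; z points along the fingers, y is the line along which they close (so a half turn about z gives the same grasp; the last joint's range is limited). The gripper opens to 85 mm and grips with 20 to 120 N. Pads are 22 mm wide; open, the fingers measure 114 mm over their backs; the gripper's body (76 mm by 85 mm) begins 54 mm behind the grasp point. The pads swing forward as they close: fully open they stand 13 mm farther back than shut.
Start: joints at [-0.953, 0.385, 0.008, 0, -1.194, -0.259], TCP at [0.219, -0.585, 0.231] pointing down, gripper open.
Joint ranges: [-3.14, 3.14], [-1.21, 2.06], [-1.07, 1.41], [-3.16, 2.05], [-2.99, -0.16], [-3.1, 3.1]. Speed limits (rad/s): [2.79, 2.79, 3.14, 3.14, 3.14, 3.14].

INTERFACE

Orientations are given as a unit quaternion [w, x, y, z].
In Python, from bench import get_obs, viewer, hand_in gives the robot as it stands.
- The arm moves only by the tool arm_command, never from a script. Its arguments are lists of equal length, an entry for each row: "translation": the shift along the tool's x, y, z in units of 25 mm (1.0 is 25 mm), a list of three; "spin": the turn about the tool's z in units of 5 degrees (1.0 is 5 degrees). A call has exactly 5 rows; each row is the pose to reach, as a shift and turn from the pose commanded when the call began, along the tool's axes at that moment; what a row does not reach only later rows make up. A row lasts 1/10 s, in which the tool goes at most 50 mm and 8.59 degrees, less where a joint would pass 70% of its speed; a pose out of reach is approached as far as the arm can. A call with a gripper value outside its range is refused whole. "grip" is the opening, from -1 (shut) to 1 (fully open), set as the call begins (left out, the last holds). The fingers move at their own pace and stop on an object; the grip force is fixed at half the most. Time passes only in rows, so rows that repeat a pose let the fingers close, or fill a call up. It gives the time, the measured TCP pose, the force, the opening and the grip force at its end, in the units of the state.
- get_obs(): the state, without advancing time (a new reading comes with each control period).
- viewer.read_camera(name): name is "side" or "top"; returns (picture, depth): 384x512x3 uint8, blue, green, red; 384x512 float32, m along the optical axis (not along the pixel's ray), 0 where there is no reading.
- viewer.camera_model(name): a dict with "intrinsics" (3x3 intrinsics, pixels), "eye" and "rotation" of the camera in the world. Camera axes: x right, y down, z forward; pixel columns grow to the right and rows downward; lengths in m; the calibration is good to about 2 mm. A picture is of the moment at which its call begins. camera_model takes no time and is no camera call.
- hand_in(): hands the job in; it is judged then, once.
Trained networks look in the newest picture that a camera, given by its name, has taken for a name from the list of things; names that differ only in an ending like _2 or _b are one class to them, and where a whole thing is asked for, a point or a joint stands for the part that bears it (a point fixed in the world has none). Each returns a list of dicts, best first, with "p" (0 to 1); they miss things now and then, are a little off and sometimes report something else, mostly with a low value. They report only what shows in the picture. A call takes as long as a camera call. They do not tell look-alikes from the thing itself.
- viewer.boxes_of(camera, name): "at" ([column, row] in pixels, amid what is visible of it).
- viewer.pinpoint(camera, name): "at" ([column, row] in pixels: a listed point, or the origin of a listed thing).
The state is a dict: "time": time; "joint_pos": joint angles; "dq": joint speeds; "joint_torque": joint torques, N m; "tool_pos": TCP position; "ee_rot": TCP orientation; "force": force on the tool from outside, world axes, zero at the start; "torque": the same for the moment, N m; "opening": finger opening in m; "grip_force": force on a finger pad.
Only numpy, scipy, OpenCV 4.12 (cv2) and the standard library are available. Lean on these libraries where they do the work, as an engineer would, in place of code of your own. Each camera call takes 0.05 s, during which the arm holds its last target. There are 200 camera calls.

## Working session

There is one attempt and no reset: what is moved stays moved. The work goes in short steps, Python scripts to look and compute and a tool call to move; the robot and the scene stay as the last step left them, time stands still between calls to the robot, and variables do not carry over. Pictures are saved under pics/ and viewed, at most 10 in all, crops included, and the job is handed in when it is done.

Besides the shell and the picture viewer there is one more tool, called after "Call:" as name(argument=value, ...), one argument or row to a line, values as JSON. arm_command: Moves the arm, as the interface text tells. Its arguments: {"type":"object","properties":{"translation":{"type":"array","items":{"type":"array","items":{"type":"number"}}},"spin":{"type":"array","items":{"type":"number"}},"grip":{"type":"number"}},"required":["translation","spin"]}

```bash
mkdir -p pics; cat > h.py <<'E'
import numpy as np, cv2
from bench import get_obs, viewer, hand_in
def cloud(cam, d):
    m=viewer.camera_model(cam); K=np.array(m["intrinsics"]); R=np.array(m["rotation"]); e=np.array(m["eye"])
    if R.size==4:
        from scipy.spatial.transform import Rotation as T; R=T.from_quat(np.r_[R[1:],R[0]]).as_matrix()
    v,u=np.mgrid[:d.shape[0],:d.shape[1]]
    p=np.stack([(u-K[0,2])/K[0,0]*d,(v-K[1,2])/K[1,1]*d,d],-1)
    return p@R.T+e
def proj(cam,P):
    m=viewer.camera_model(cam); K=np.array(m["intrinsics"]); R=np.array(m["rotation"]); e=np.array(m["eye"])
    q=(np.array(P)-e)@R; return (q@K.T)[...,:2]/q[...,2:]
E
python3 - <<'E'
from h import *
print(get_obs())
ims=[]
for c in ("top","side"):
    im,d=viewer.read_camera(c); np.savez(f"pics/{c}0.npz",im=im,d=d)
    m=viewer.camera_model(c); print(c,m)
    C=cloud(c,d)
    cv2.imwrite(f"pics/{c}0.png",im)
    for n in ["hook","hook_tip","tray","lip","corner_left","corner_right","rack","vase","mat","mouth"]:
        for f in ("boxes_of","pinpoint"):
            if f=="boxes_of" and n in("hook_tip","lip","corner_left","corner_right","mouth"): continue
            for r in getattr(viewer,f)(c,n)[:3]:
                u,v=np.clip(np.round(r["at"]).astype(int),0,[511,383]); print(c,n,f,round(r["p"],2),np.round(r["at"],1),C[v,u].round(3))
E
```

```text
{'time': 0.0, 'joint_pos': array([-9.53404587e-01,  3.85556426e-01,  6.61441941e-03, -4.82821643e-04,
       -1.19399175e+00, -2.58648100e-01]), 'dq': array([-1.45077203e-03,  2.47398225e-04,  1.28804567e-03, -6.43987755e-05,
        2.71827119e-04, -1.08832889e-03]), 'joint_torque': array([ 3.38466734e-04, -3.92292130e+01,  1.88398433e+01,  4.18592915e+00,
       -4.55364003e-03, -1.63110858e-06]), 'tool_pos': array([ 0.21927212, -0.58464815,  0.2302196 ]), 'ee_rot': array([-2.50095240e-04, -1.78323762e-01,  9.83971262e-01,  1.06299002e-03]), 'force': array([ 0.39245799, -0.03360035, -0.30144932]), 'torque': array([0.02349628, 0.04183368, 0.01118615]), 'grip_force': 0.0, 'opening': 0.08532801694078009}
top {'intrinsics': array([[434.73187813,   0.        , 252.20205823],
       [  0.        , 434.73187813, 193.72348145],
       [  0.        ,   0.        ,   1.        ]]), 'eye': array([ 0.4293079 , -0.00538932,  1.0439234 ]), 'rotation': array([-0.06993675,  0.70708189, -0.70120259,  0.0588132 ])}
top hook boxes_of 0.76 [123.6 258.5] [0.462 0.299 0.058]
top hook boxes_of 0.73 [289.
[... 2169 characters left out ...]
 0.86 [266.1 169.6] [ 0.663 -0.167  0.026]
side rack boxes_of 0.61 [247.1 199.6] [ 0.653 -0.018  0.014]
side rack pinpoint 0.81 [276.  202.4] [ 0.587 -0.065 -0.002]
side vase boxes_of 0.95 [170.4 213.5] [0.785 0.154 0.04 ]
side vase boxes_of 0.83 [217.1 175.1] [ 0.752 -0.032  0.06 ]
side vase boxes_of 0.16 [230.  182.3] [ 0.733 -0.072  0.02 ]
side vase pinpoint 0.96 [217.6 184. ] [ 0.746 -0.025  0.036]
side vase pinpoint 0.95 [173.4 222.6] [0.78  0.153 0.013]
side vase pinpoint 0.75 [262.7 168.3] [ 0.662 -0.144  0.046]
side mat boxes_of 0.82 [236.1 304.1] [0.516 0.324 0.004]
side mat pinpoint 0.71 [237.4 301.7] [0.517 0.316 0.002]
side mouth pinpoint 0.94 [273.5 198.7] [ 0.59  -0.057  0.012]
```

View pics/top0.png

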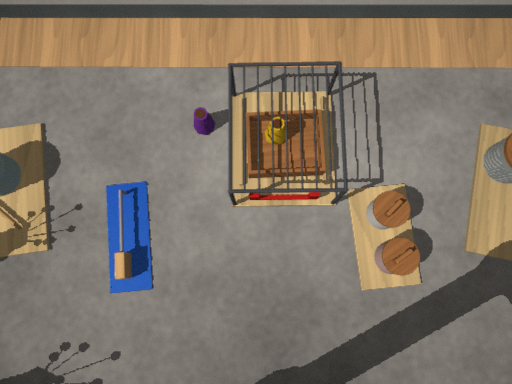

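View pics/side0.png

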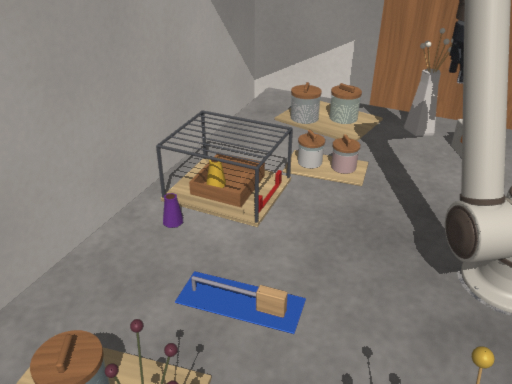

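Hook candidates: only the one on the blue mat, block at top (124,262) and side (271,300). The other hook report, top (290,147), is the tray. Vases: the yellow one in the tray at top (277,130) is the real one. The purple one at (203,121) is the look-alike. The tray is the brown box at top (286,145).

```bash
python3 - <<'E'
from h import *
from scipy.spatial.transform import Rotation as T
for c in ("top","side"):
    z=np.load(f"pics/{c}0.npz"); im,d=z["im"],z["d"]; C=cloud(c,d); hsv=cv2.cvtColor(im,cv2.COLOR_BGR2HSV); H,S,V=hsv[...,0],hsv[...,1],hsv[...,2]
    def rect(m,n):
        P=C[m&(d>0)]; r=cv2.minAreaRect(P[:,:2].astype(np.float32)); print(c,n,len(P),np.round(r[0],4),np.round(r[1],4),round(r[2],2),"z",np.percentile(P[:,2],[5,50,95]).round(4)); return P
    rect((H>105)&(H<125)&(S>180)&(abs(C[...,2]-.004)<.006),"mat")
    near=(abs(C[...,0]-.53)<.15)&(abs(C[...,1]-.31)<.07)
    rect(near&(C[...,2]>.05)&(H<25)&(S>60),"block top")
    P=C[near&(C[...,2]>.025)&(C[...,2]<.05)&(C[...,0]>.49)]; 
    if len(P): print("rod fit y=ax+b",np.polyfit(P[:,0],P[:,1],1),P.min(0),P.max(0))
    red=((H<5)|(H>175))&(S>200)&(V>90)&(abs(C[...,0]-.62)<.06)
    P=rect(red,"red")
    for lo,hi in((-.2,-.11),(-.11,-.02),(-.02,.05)):
        Q=P[(P[:,1]>lo)&(P[:,1]<hi)]
        if len(Q): print(lo,Q.min(0).round(4),Q.max(0).round(4),np.median(Q,0).round(4))
    base=(abs(C[...,2]-.012)<.004)&(abs(C[...,0]-.73)<.16)&(abs(C[...,1]+.06)<.14)&(H<30)&(S>60)
    rect(base,"base")
    tr=(abs(C[...,2]-.06)<.004)&(abs(C[...,0]-.73)<.11)&(abs(C[...,1]+.06)<.12)&(H<20)
    P=rect(tr,"trayrim"); Q=P[P[:,0]<.68]
    if len(Q)>5: print("front rim",np.polyfit(Q[:,1],Q[:,0],1),Q.min(0),Q.max(0))
    vs=(H>20)&(H<32)&(S>150)&(abs(C[...,0]-.75)<.06)&(abs(C[...,1]+.04)<.07)&(C[...,2]>.03); rect(vs,"vase")
    m=viewer.camera_model(c)
    if c=="side": a=cv2.resize(im[100:230,150:310],None,fx=3.6,fy=3.6,interpolation=cv2.INTER_CUBIC)
    else: b=cv2.resize(im[175:300,95:160],None,fx=3.7,fy=3.7,interpolation=cv2.INTER_CUBIC)
h=max(a.shape[0],b.shape[0]); o=np.zeros((h,a.shape[1]+b.shape[1],3),np.uint8); o[:a.shape[0],:a.shape[1]]=a; o[:b.shape[0],a.shape[1]:]=b
print(o.shape); cv2.imwrite("pics/crop.png",cv2.resize(o,None,fx=.97,fy=.97))
q=get_obs()["ee_rot"]; print(T.from_quat(np.r_[q[1:],q[0]]).as_matrix().round(3))
E
```

```text
top mat 3433 [0.5164 0.3074] [0.2569 0.0985] 6.21 z [0.0022 0.0053 0.0083]
top block top 297 [0.4461 0.3068] [0.0583 0.0244] 2.89 z [0.0536 0.0589 0.0619]
rod fit y=ax+b [0.08962136 0.26672747] [0.49146348 0.30739506 0.02767841] [0.623567   0.32609857 0.04842071]
top red 304 [ 0.6114 -0.0632] [0.0111 0.1601] 1.08 z [0.0145 0.0184 0.0559]
-0.2 [ 0.607  -0.1432  0.0147] [ 0.6167 -0.1101  0.0578] [ 0.6101 -0.1269  0.0434]
-0.11 [ 0.6059 -0.11    0.0124] [ 0.6168 -0.0214  0.0206] [ 0.6113 -0.0646  0.0168]
-0.02 [ 0.6045 -0.019   0.0138] [0.6133 0.0168 0.0604] [0.6063 0.0036 0.0477]
top base 4065 [ 0.738  -0.0614] [0.2919 0.2487] 1.05 z [0.0096 0.0126 0.0154]
top trayrim 885 [ 0.738  -0.0646] [0.1512 0.18  ] 2.92 z [0.0571 0.0606 0.0633]
front rim [-0.03750639  0.66509636] [ 0.65910434 -0.15759679  0.05606658] [0.67973727 0.02154253 0.06399139]
top vase 299 [ 0.7477 -0.0444] [0.0665 0.0414] 15.02 z [0.0326 0.0723 0.1033]
side mat 2734 [0.5131 0.31  ] [0.2552 0.098 ] 6.09 z [0.0015 0.0037 0.006 ]
side block top 324 [0.4427 0.3098] [0.0597 0.0274] 4.46 z [0.051  0.0572 0.0598]
rod fit y=ax+b [0.09282221 0.26881405] [0.49022977 0.31040898 0.02553625] [0.62056879 0.33008107 0.04604046]Traceback (most recent call last):
  File "<stdin>", line 13, in <module>
  File "<stdin>", line 6, in rect
    return _quantile_unchecked(
        a, q, axis, out, overwrite_input, method, keepdims, weights)
    return _ureduce(a,
                    func=_quantile_ureduce_func,
    ...<5 lines>...
                    overwrite_input=overwrite_input,
                    method=method)
    r = func(a, **kwargs)
    result = _quantile(arr,
                       quantiles=q,
    ...<2 lines>...
                       out=out,
                       weights=wgt)
    slices_having_nans = np.isnan(arr[-1, ...])
                                  ~~~^^^^^^^^^
IndexError: index -1 is out of bounds for axis 0 with size 0
```

```bash
cat >> h.py <<'E'
from scipy.spatial.transform import Rotation as T
def go(goal, yaw=None):
    """Shift in tool units (and spin) to a world goal; yaw = wanted heading of -tool x (deg)."""
    s=get_obs(); q=s["ee_rot"]; R=T.from_quat(np.r_[q[1:],q[0]]).as_matrix()
    cur=np.degrees(np.arctan2(-R[1,0],-R[0,0]))
    print("t",s["time"],"tcp",s["tool_pos"].round(4),"yaw",cur.round(2),"F",s["force"].round(1),"open",round(s["opening"],4),"gf",round(s["grip_force"],1))
    print(" tilt",np.degrees(np.arccos(-R[2,2])).round(2),"shift",(R.T@(np.array(goal)-s["tool_pos"])/.025).round(3),"spin",None if yaw is None else round(-(yaw-cur)/5,3))
E
python3 - <<'E'
from h import *
z=np.load("pics/side0.npz"); im,d=z["im"],z["d"]; C=cloud("side",d); hsv=cv2.cvtColor(im,cv2.COLOR_BGR2HSV); H,S,V=hsv[...,0],hsv[...,1],hsv[...,2]
red=((H<5)|(H>175))&(S>150)&(abs(C[...,0]-.62)<.06)&(abs(C[...,1]+.06)<.12)
P=C[red]; print(len(P))
for lo,hi in((-.2,-.11),(-.11,-.02),(-.02,.05)):
    Q=P[(P[:,1]>lo)&(P[:,1]<hi)]
    if len(Q): print(lo,Q.min(0).round(4),Q.max(0).round(4),np.median(Q,0).round(4))
tr=(abs(C[...,2]-.06)<.004)&(abs(C[...,0]-.73)<.11)&(abs(C[...,1]+.06)<.12)&(H<20)
Q=C[tr]; r=cv2.minAreaRect(Q[:,:2].astype(np.float32)); print("trayrim",len(Q),r)
zt=np.load("pics/top0.npz")["im"]
a=cv2.resize(im[100:230,150:310],None,fx=3.3,fy=3.3,interpolation=cv2.INTER_CUBIC); b=cv2.resize(zt[175:300,95:160],None,fx=3.4,fy=3.4,interpolation=cv2.INTER_CUBIC)
o=np.zeros((max(len(a),len(b)),a.shape[1]+b.shape[1],3),np.uint8); o[:len(a),:a.shape[1]]=a; o[:len(b),a.shape[1]:]=b; cv2.imwrite("pics/crop.png",o)
go([.4445,.3083,.2],5.2)
E
```

```text
200
-0.2 [ 0.6036 -0.1396  0.0126] [ 0.6148 -0.113   0.0561] [ 0.608  -0.1231  0.036 ]
-0.11 [ 0.6013 -0.1093  0.0114] [ 0.6146 -0.0236  0.0184] [ 0.6078 -0.0633  0.0153]
-0.02 [ 0.5999 -0.0197  0.0137] [0.6105 0.0212 0.0545] [0.6022 0.0075 0.0371]
trayrim 335 ((0.7343953847885132, -0.06417945772409439), (0.15187157690525055, 0.18883821368217468), 3.27742862701416)
t 1.6 tcp [ 0.2195 -0.5852  0.2313] yaw 20.56 F [0.3 0.6 0.3] open 0.0856 gf 0.0
 tilt 0.0 shift [-20.976  30.303   1.253] spin 3.071
```

View pics/crop.png

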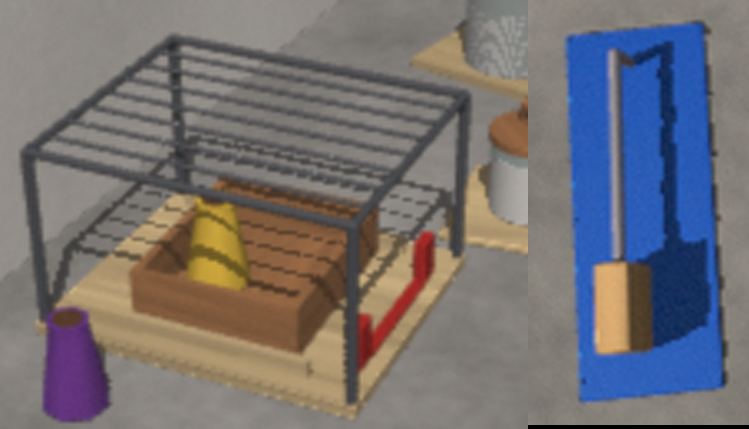

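The crop shows the hook upright on its mat with the block toward the robot, and the tray well behind the red stops. Moving above the block now.

Call:
arm_command(
  translation=[
    [-1.1, 1, 0],
    [-2.3, 2, 0],
    [-3.4, 3, 0],
    [-4.6, 4, 0],
    [-5.7, 5, 0],
  ],
  spin=[0.6, 1.2, 1.8, 2.4, 3.07],
  grip=1,
)

```text
time: 2.1
tool_pos: [0.3096, -0.4168, 0.2315]
ee_rot: [0.0, -0.044, 0.999, -0.0]
force: [0.6, -1.4, 0.2]
opening: 0.0856
grip_force: 0.0
```

Call:
arm_command(
  translation=[
    [-0.4, 1.4, 0],
    [-0.8, 2.8, 0],
    [-1.2, 4.2, 0],
    [-1.6, 5.7, 0],
    [-2, 7.1, 0],
  ],
  spin=[0, 0, 0, 0, 0],
)

```text
time: 2.6
tool_pos: [0.3427, -0.2353, 0.2316]
ee_rot: [0.0, -0.045, 0.999, -0.0]
force: [0.8, -0.1, -0.3]
opening: 0.0852
grip_force: 0.0
```

Call:
arm_command(
  translation=[
    [-0.4, 1.4, 0],
    [-0.8, 2.8, 0],
    [-1.2, 4.2, 0],
    [-1.6, 5.7, 0],
    [-2, 7.1, 0],
  ],
  spin=[0, 0, 0, 0, 0],
)

```text
time: 3.1
tool_pos: [0.3764, -0.0539, 0.2318]
ee_rot: [0.001, -0.046, 0.999, 0.0]
force: [0.8, -0.5, 0.3]
opening: 0.0857
grip_force: 0.0
```

Call:
arm_command(
  translation=[
    [-0.4, 1.4, 0],
    [-0.8, 2.8, 0],
    [-1.2, 4.2, 0],
    [-1.6, 5.7, 0],
    [-2, 7.1, 0],
  ],
  spin=[0, 0, 0, 0, 0],
)

```text
time: 3.6
tool_pos: [0.4101, 0.1276, 0.2317]
ee_rot: [0.0, -0.046, 0.999, 0.0]
force: [0.8, -0.3, -0.3]
opening: 0.0853
grip_force: 0.0
```

Call:
arm_command(
  translation=[
    [-0.4, 1.4, 0],
    [-0.8, 2.8, 0],
    [-1.2, 4.2, 0],
    [-1.6, 5.7, 0],
    [-2, 7.1, 0],
  ],
  spin=[0, 0, 0, 0, 0],
)

```text
time: 4.1
tool_pos: [0.4438, 0.3088, 0.2315]
ee_rot: [0.0, -0.046, 0.999, 0.0]
force: [0.3, -0.0, 0.5]
opening: 0.0855
grip_force: 0.0
```

```bash
python3 -c "
from h import *
go([.4445,.3083,.022],5.2)"
```

```text
t 4.1 tcp [0.4438 0.3088 0.2315] yaw 5.24 F [ 0.3 -0.   0.5] open 0.0855 gf 0.0
 tilt 0.03 shift [-0.021 -0.026  8.379] spin 0.007
```

Call:
arm_command(
  translation=[
    [0, 0, 1.8],
    [0, 0, 3.6],
    [0, 0, 5.3],
    [0, 0, 7],
    [0, 0, 8.3],
  ],
  spin=[0, 0, 0, 0, 0],
)

```text
time: 4.6
tool_pos: [0.4431, 0.3065, 0.0216]
ee_rot: [-0.001, -0.045, 0.999, -0.001]
force: [-0.7, 0.1, -0.1]
opening: 0.0851
grip_force: 0.0
```

Call:
arm_command(
  translation=[
    [0, 0, 0],
    [0, 0, 0],
    [0, 0, 0],
    [0, 0, 0],
    [0, 0, 0],
  ],
  spin=[0, 0, 0, 0, 0],
  grip=-1,
)

```text
time: 5.1
tool_pos: [0.4448, 0.3083, 0.0261]
ee_rot: [0.002, -0.046, 0.999, 0.002]
force: [-0.9, 0.5, 4.6]
opening: 0.0231
grip_force: 59.8
```

Call:
arm_command(
  translation=[
    [0, 0, 0],
    [0, 0, 0],
    [0, 0, 0],
    [0, 0, 0],
    [0, 0, 0],
  ],
  spin=[0, 0, 0, 0, 0],
)

```text
time: 5.6
tool_pos: [0.4448, 0.3083, 0.0261]
ee_rot: [0.002, -0.046, 0.999, 0.001]
force: [-0.2, 0.3, 5.4]
opening: 0.0233
grip_force: 60.0
```

```bash
python3 -c "
from h import *
go([.4445,.3083,.022],5.2)"
```

```text
t 5.6 tcp [0.4448 0.3083 0.0261] yaw 5.24 F [-0.2  0.3  5.4] open 0.0233 gf 60.0
 tilt 0.24 shift [0.011 0.    0.162] spin 0.009
```

Call:
arm_command(
  translation=[
    [0, 0, -0.5],
    [0, 0, -1.3],
    [0, 0, -2.3],
    [0, 0, -3.3],
    [0, 0, -4],
  ],
  spin=[0, 0, 0, 0, 0],
)

```text
time: 6.1
tool_pos: [0.4439, 0.3073, 0.1264]
ee_rot: [0.001, -0.045, 0.999, 0.001]
force: [0.9, -0.2, -1.5]
opening: 0.0234
grip_force: 58.9
```

Call:
arm_command(
  translation=[
    [0.4, 0, 0],
    [0.9, 0.1, 0],
    [1.4, 0.1, 0],
    [1.9, 0.2, 0],
    [2.4, 0.2, 0],
  ],
  spin=[0.1, 0.3, 0.5, 0.7, 0.8],
)

```text
time: 6.6
tool_pos: [0.3818, 0.3058, 0.123]
ee_rot: [-0.001, -0.01, 1.0, -0.001]
force: [0.1, 1.1, -1.6]
opening: 0.0234
grip_force: 58.9
```

```bash
python3 - <<'E'
from h import *
go([.385,-.0707,.122],1.2)
im,d=viewer.read_camera("side"); C=cloud("side",d); hsv=cv2.cvtColor(im,cv2.COLOR_BGR2HSV)
near=(abs(C[...,0]-.5)<.15)&(C[...,1]>.2)&(C[...,1]<.4)
P=C[near&(C[...,2]>.06)&(C[...,2]<.16)&(C[...,0]>.44)]
print(len(P)); i=np.linspace(.45,.58,8)
for a in i: 
    Q=P[abs(P[:,0]-a)<.008]; print(a.round(3),np.median(Q,0).round(4) if len(Q) else None,Q[:,2].min() if len(Q) else 0)
cv2.imwrite("pics/lift.png",cv2.resize(im[150:350,120:400],None,fx=2.5,fy=2.5))
E
```

```text
t 6.6 tcp [0.3818 0.3058 0.123 ] yaw 1.15 F [ 0.1  1.1 -1.6] open 0.0234 gf 58.9
 tilt 0.12 shift [  0.177 -15.059   0.06 ] spin -0.01
288
0.45 [0.4499 0.311  0.1373] 0.13210396398006374
0.469 [0.4689 0.3106 0.1365] 0.13094862140769192
0.487 [0.4867 0.3105 0.137 ] 0.13053468273427182
0.506 [0.5059 0.3113 0.1362] 0.13226098552374588
0.524 [0.5247 0.3114 0.1364] 0.13138667687948224
0.543 [0.5429 0.312  0.1369] 0.13142971030425488
0.561 [0.5558 0.3129 0.1228] 0.10208819177264383
0.58 None 0
```

View pics/lift.png

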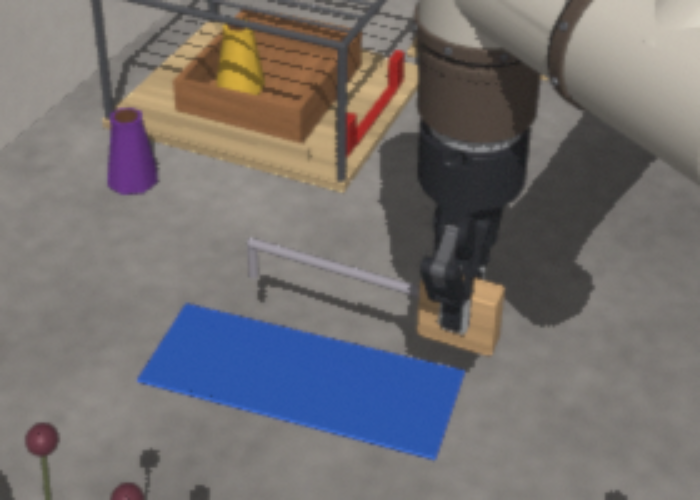

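The hook is held level, tip at side-crop (252,270), TCP–underside offset about 21.5 mm. Crossing to the rack's front.

Call:
arm_command(
  translation=[
    [0, -1.3, 0],
    [0, -2.8, 0],
    [0, -4.4, 0],
    [0, -6, 0],
    [0.1, -7.5, 0],
  ],
  spin=[0, 0, 0, 0, 0],
)

```text
time: 7.15
tool_pos: [0.3841, 0.1173, 0.1235]
ee_rot: [-0.0, -0.011, 1.0, -0.0]
force: [1.0, -0.5, -1.3]
opening: 0.0231
grip_force: 59.2
```

Call:
arm_command(
  translation=[
    [0, -1.6, 0],
    [0, -3.2, 0],
    [0, -4.8, 0],
    [0, -6.3, 0],
    [0, -7.5, 0],
  ],
  spin=[0, 0, 0, 0, 0],
)

```text
time: 7.65
tool_pos: [0.3878, -0.0701, 0.1236]
ee_rot: [-0.0, -0.01, 1.0, 0.0]
force: [0.2, 0.0, -1.6]
opening: 0.0234
grip_force: 59.2
```

Call:
arm_command(
  translation=[
    [0, 0, 0],
    [0, 0, 0],
    [0, 0, 0],
    [0, 0, 0],
    [0, 0, 0],
  ],
  spin=[0, 0, 0, 0, 0],
)

```text
time: 8.15
tool_pos: [0.389, -0.0675, 0.1238]
ee_rot: [0.0, -0.011, 1.0, 0.0]
force: [-0.3, -0.3, -2.3]
opening: 0.0229
grip_force: 59.4
```

```bash
python3 - <<'E'
from h import *
go([.514,-.0707,.122],1.2)
E
```

```text
t 8.15 tcp [ 0.389  -0.0675  0.1238] yaw 1.31 F [-0.3 -0.3 -2.3] open 0.0229 gf 59.4
 tilt 0.01 shift [-4.995 -0.24   0.073] spin 0.021
```

Call:
arm_command(
  translation=[
    [-0.7, 0, 0],
    [-1.8, -0.1, 0],
    [-3, -0.1, 0],
    [-4.2, -0.2, 0],
    [-5, -0.2, 0],
  ],
  spin=[0, 0, 0, 0, 0],
)

```text
time: 8.65
tool_pos: [0.5162, -0.07, 0.1237]
ee_rot: [0.0, -0.011, 1.0, -0.0]
force: [-0.4, 0.3, -1.8]
opening: 0.0231
grip_force: 59.4
```

Call:
arm_command(
  translation=[
    [0, 0, 0],
    [0, 0, 0],
    [0, 0, 0],
    [0, 0, 0],
    [0, 0, 0],
  ],
  spin=[0, 0, 0, 0, 0],
)

```text
time: 9.15
tool_pos: [0.5135, -0.0706, 0.1241]
ee_rot: [0.0, -0.011, 1.0, 0.0]
force: [0.1, 0.1, -1.4]
opening: 0.0232
grip_force: 59.4
```

```bash
python3 - <<'E'
from h import *
go([.514,-.0707,.06],1.2)
o=[]
for c in("side","top"):
    im,d=viewer.read_camera(c); C=cloud(c,d)
    P=C[(abs(C[...,1]+.068)<.02)&(C[...,2]>.085)&(C[...,2]<.155)&(C[...,0]>.56)&(C[...,0]<.72)]
    print(c,len(P)); 
    if len(P): print(P.max(0).round(4),np.percentile(P[:,0],98).round(4),np.polyfit(P[:,0],P[:,1],1),P[:,2].min())
    hsv=cv2.cvtColor(im,cv2.COLOR_BGR2HSV)
    Q=C[(abs(C[...,2]-.06)<.004)&(abs(C[...,0]-.66)<.02)&(abs(C[...,1]+.064)<.1)&(hsv[...,0]<20)&(hsv[...,1]>80)]; print("rim",len(Q),np.polyfit(Q[:,1],Q[:,0],1),Q[:,0].min(),Q[:,0].max())
    for n in("hook_tip","lip"):
        for r in viewer.pinpoint(c,n)[:2]: u,v=np.round(r["at"]).astype(int); print(c,n,round(r["p"],2),r["at"],C[v,u].round(3))
    s=(slice(110,215),slice(170,320)) if c=="side" else (slice(90,240),slice(215,350))
    o.append(cv2.resize(im[s],(390,390*im[s].shape[0]//im[s].shape[1]),interpolation=cv2.INTER_CUBIC))
h=max(map(len,o)); cv2.imwrite("pics/in.png",np.hstack([np.pad(a,((0,h-len(a)),(0,0),(0,0))) for a in o]))
E
```

```text
t 9.15 tcp [ 0.5135 -0.0706  0.1241] yaw 1.22 F [ 0.1  0.1 -1.4] open 0.0232 gf 59.4
 tilt 0.01 shift [-0.019 -0.005  2.562] spin 0.005
side 130
[ 0.6903 -0.0582  0.1413] 0.6881 [ 0.01276337 -0.073435  ] 0.10053327142728796
rim 109 [0.0043176 0.6627197] 0.6545277541918954 0.6795233835040383
side hook_tip 0.94 [242.6, 161.9] [ 0.688 -0.065  0.101]
side hook_tip 0.27 [276.0, 199.6] [ 0.59  -0.072 -0.001]
side lip 0.73 [252.7, 177.8] [ 0.661 -0.071  0.053]
top 78
[ 0.6922 -0.0639  0.1452] 0.691 [ 0.01856199 -0.08114595] 0.10797903748936166
rim 262 [-0.03617708  0.66517217] 0.6586871270040084 0.6799297591791531
top hook_tip 0.69 [281.7, 145.9] [ 0.738 -0.06   0.016]
top hook_tip 0.67 [285.8, 155.7] [ 0.688 -0.064  0.108]
top lip 0.74 [288.5, 172.5] [ 0.636 -0.064  0.173]
```

View pics/in.png

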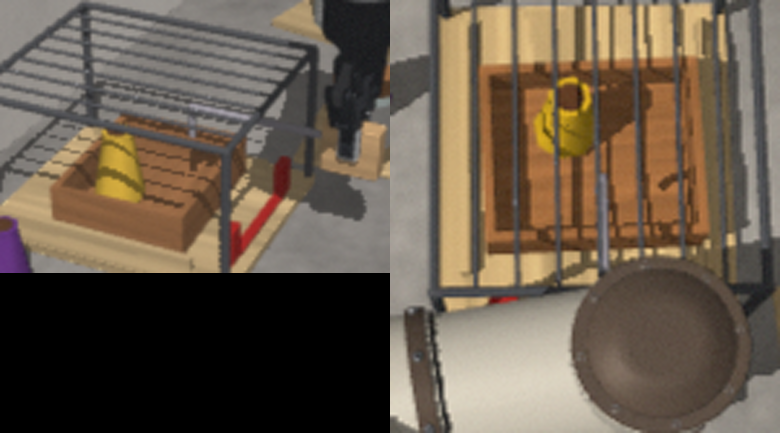

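The tip is over the tray between the front wall and the vase, about 15 mm behind the wall (side (243,162), top (286,156)). Lowering it behind the lip and starting to pull.

Call:
arm_command(
  translation=[
    [0, 0, 0.5],
    [0, 0, 1.1],
    [0, 0, 1.7],
    [0, 0, 2.3],
    [0, 0, 2.6],
  ],
  spin=[0, 0, 0, 0, 0],
)

```text
time: 9.95
tool_pos: [0.5133, -0.0708, 0.0576]
ee_rot: [-0.001, -0.01, 1.0, -0.0]
force: [0.3, -0.1, -1.6]
opening: 0.0231
grip_force: 59.4
```

Call:
arm_command(
  translation=[
    [0, 0, 0],
    [0.1, 0, 0],
    [0.2, 0, 0],
    [0.3, 0, 0],
    [0.4, 0, 0],
  ],
  spin=[0, 0, 0, 0, 0],
)

```text
time: 10.45
tool_pos: [0.504, -0.0708, 0.0593]
ee_rot: [0.0, -0.011, 1.0, 0.0]
force: [0.1, 0.4, -1.2]
opening: 0.0234
grip_force: 59.4
```

Call:
arm_command(
  translation=[
    [0.1, 0, 0],
    [0.2, 0, 0],
    [0.3, 0, 0],
    [0.4, 0, 0],
    [0.5, 0, 0],
  ],
  spin=[0, 0, 0, 0, 0],
)

```text
time: 10.95
tool_pos: [0.4928, -0.0709, 0.0592]
ee_rot: [0.001, -0.011, 1.0, 0.0]
force: [4.7, 0.2, -3.0]
opening: 0.0235
grip_force: 59.1
```

Call:
arm_command(
  translation=[
    [0.1, 0, 0],
    [0.2, 0, 0],
    [0.3, 0, 0],
    [0.4, 0, 0],
    [0.5, 0, 0],
  ],
  spin=[0, 0, 0, 0, 0],
)

```text
time: 11.45
tool_pos: [0.4794, -0.0714, 0.0591]
ee_rot: [0.001, -0.011, 1.0, 0.0]
force: [5.3, -0.7, -2.0]
opening: 0.0236
grip_force: 59.3
```

Call:
arm_command(
  translation=[
    [0.1, 0, 0],
    [0.2, 0, 0],
    [0.3, 0, 0],
    [0.4, 0, 0],
    [0.5, 0, 0],
  ],
  spin=[0, 0, 0, 0, 0],
)

```text
time: 11.95
tool_pos: [0.4667, -0.0716, 0.059]
ee_rot: [0.0, -0.011, 1.0, 0.0]
force: [4.9, -0.3, -2.1]
opening: 0.0232
grip_force: 59.3
```

```bash
cat >> h.py <<'E'
def tray():
    for c in("side","top"):
        im,d=viewer.read_camera(c); C=cloud(c,d); hsv=cv2.cvtColor(im,cv2.COLOR_BGR2HSV); H,S=hsv[...,0],hsv[...,1]
        Q=C[(abs(C[...,2]-.06)<.004)&(C[...,0]>.59)&(C[...,0]<.83)&(abs(C[...,1]+.064)<.11)&(H<20)&(S>80)]; r=cv2.minAreaRect(Q[:,:2].astype(np.float32)); print(c,"rim",len(Q),np.round(r[0],4),np.round(r[1],4),round(r[2],2),"front x",np.percentile(Q[:,0],1).round(4))
        R=C[((H<5)|(H>175))&(S>150)&(abs(C[...,0]-.61)<.03)&(abs(C[...,1]+.064)<.11)]
        for a in(-.13,.005):
            q=R[abs(R[:,1]-a)<.015]; print("  red",a,len(q),q[:,0].max().round(4) if len(q) else "")
        q=C[(H>20)&(H<32)&(S>150)&(C[...,0]>.63)&(C[...,0]<.8)&(abs(C[...,1]+.06)<.08)&(C[...,2]>.03)]; print("  vase",len(q),np.median(q,0).round(3) if len(q) else "")
E
python3 - <<'E'
from h import *
go([.44,-.0707,.059],1.2); tray()
E
```

```text
t 11.95 tcp [ 0.4667 -0.0716  0.059 ] yaw 1.22 F [ 4.9 -0.3 -2.1] open 0.0232 gf 59.3
 tilt 0.05 shift [ 1.066  0.06  -0.002] spin 0.003
side rim 354 [ 0.6938 -0.0645] [0.1702 0.1876] 1.86 front x 0.6245
  red -0.13 51 0.6157
  red 0.005 53 0.6113
  vase 358 [ 0.723 -0.03   0.062]
top rim 881 [ 0.693  -0.0663] [0.1777 0.1802] 2.62 front x 0.6114
  red -0.13 82 0.617
  red 0.005 78 0.6138
  vase 272 [ 0.72  -0.046  0.07 ]
```

Call:
arm_command(
  translation=[
    [0.08, 0, 0],
    [0.16, 0, 0],
    [0.24, 0, 0],
    [0.32, 0, 0],
    [0.4, 0, 0],
  ],
  spin=[0, 0, 0, 0, 0],
)

```text
time: 12.55
tool_pos: [0.4569, -0.0718, 0.0589]
ee_rot: [0.0, -0.011, 1.0, 0.0]
force: [4.9, 0.3, -1.6]
opening: 0.0231
grip_force: 59.4
```

Call:
arm_command(
  translation=[
    [0.03, 0, 0],
    [0.06, 0, 0],
    [0.09, 0, 0],
    [0.12, 0, 0],
    [0.15, 0, 0],
  ],
  spin=[0, 0, 0, 0, 0],
)

```text
time: 13.05
tool_pos: [0.4539, -0.0718, 0.059]
ee_rot: [0.001, -0.011, 1.0, 0.0]
force: [7.1, 1.5, -2.8]
opening: 0.023
grip_force: 59.3
```

Call:
arm_command(
  translation=[
    [0.02, 0, 0],
    [0.04, 0, 0],
    [0.06, 0, 0],
    [0.08, 0, 0],
    [0.1, 0, 0],
  ],
  spin=[0, 0, 0, 0, 0],
)

```text
time: 13.55
tool_pos: [0.4535, -0.0716, 0.0593]
ee_rot: [0.003, -0.011, 1.0, 0.0]
force: [12.2, 0.0, -6.7]
opening: 0.0235
grip_force: 58.9
```

```bash
python3 - <<'E'
from h import *
go([.44,-.0707,.059],1.2); tray()
E
```

```text
t 13.55 tcp [ 0.4535 -0.0716  0.0593] yaw 1.24 F [12.2  0.  -6.7] open 0.0235 gf 58.9
 tilt 0.37 shift [0.541 0.048 0.009] spin 0.008
side rim 359 [ 0.6872 -0.0666] [0.1563 0.1872] 0.31 front x 0.6136
  red -0.13 59 0.6167
  red 0.005 57 0.6113
  vase 364 [ 0.711 -0.033  0.062]
top rim 699 [ 0.6883 -0.0676] [0.1613 0.18  ] 1.4 front x 0.6094
  red -0.13 86 0.62
  red 0.005 82 0.6158
  vase 263 [ 0.708 -0.047  0.07 ]
```

Force rose to 12 N with almost no motion, and the tray's yaw now matches the rack's. It is home against both stops, so holding.

Call:
arm_command(
  translation=[
    [0, 0, 0],
    [0, 0, 0],
    [0, 0, 0],
    [0, 0, 0],
    [0, 0, 0],
  ],
  spin=[0, 0, 0, 0, 0],
)

```text
time: 14.15
tool_pos: [0.4535, -0.0716, 0.0593]
ee_rot: [0.003, -0.011, 1.0, 0.0]
force: [10.8, -0.1, -5.0]
opening: 0.0232
grip_force: 59.0
```

Call:
arm_command(
  translation=[
    [0, 0, 0],
    [0, 0, 0],
    [0, 0, 0],
    [0, 0, 0],
    [0, 0, 0],
  ],
  spin=[0, 0, 0, 0, 0],
)

```text
time: 14.65
tool_pos: [0.4535, -0.0716, 0.0593]
ee_rot: [0.003, -0.011, 1.0, 0.0]
force: [10.9, -0.8, -5.5]
opening: 0.0232
grip_force: 59.0
```

```bash
python3 - <<'E'
from h import *
go([.44,-.0707,.059],1.2); print(get_obs()["torque"])
im,d=viewer.read_camera("side"); a=cv2.resize(im[130:230,190:320],None,fx=5,fy=5,interpolation=cv2.INTER_CUBIC); cv2.imwrite("pics/home.png",a)
E
```

```text
t 14.65 tcp [ 0.4535 -0.0716  0.0593] yaw 1.24 F [10.9 -0.8 -5.5] open 0.0232 gf 59.0
 tilt 0.35 shift [0.538 0.047 0.008] spin 0.008
[-0.12902125 -2.65295195 -0.15871092]
```

View pics/home.png

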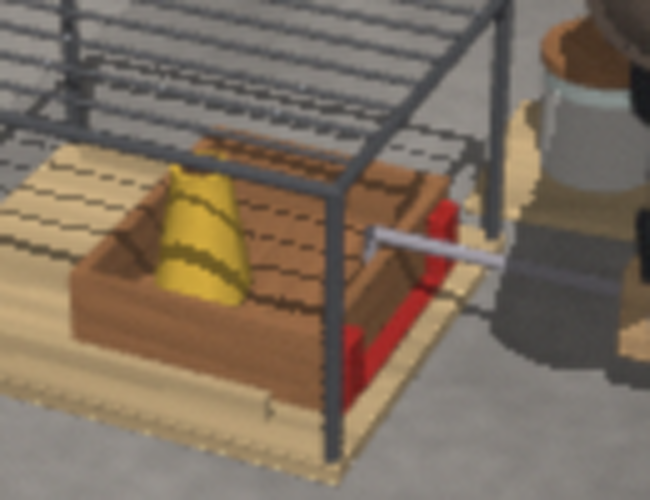

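The picture shows the tray's front against both red stops (left (355,365), right (442,240)), vase upright. Pressing slightly more to confirm, and holding.

Call:
arm_command(
  translation=[
    [0.02, 0, 0],
    [0.04, 0, 0],
    [0.04, 0, 0],
    [0.04, 0, 0],
    [0.04, 0, 0],
  ],
  spin=[0, 0, 0, 0, 0],
)

```text
time: 15.2
tool_pos: [0.4534, -0.0715, 0.0594]
ee_rot: [0.004, -0.011, 1.0, 0.0]
force: [12.8, -1.8, -7.5]
opening: 0.0233
grip_force: 59.0
```

Call:
arm_command(
  translation=[
    [0, 0, 0],
    [0, 0, 0],
    [0, 0, 0],
    [0, 0, 0],
    [0, 0, 0],
  ],
  spin=[0, 0, 0, 0, 0],
)

```text
time: 15.7
tool_pos: [0.4533, -0.0715, 0.0594]
ee_rot: [0.004, -0.011, 1.0, 0.0]
force: [13.4, -1.0, -7.6]
opening: 0.0234
grip_force: 59.0
```

```bash
python3 - <<'E'
from h import *
go([.44,-.0707,.059],1.2); tray()
E
```

```text
t 15.7 tcp [ 0.4533 -0.0715  0.0594] yaw 1.24 F [13.4 -1.  -7.6] open 0.0234 gf 59.0
 tilt 0.44 shift [0.533 0.045 0.011] spin 0.008
side rim 362 [ 0.6847 -0.0652] [0.1596 0.1845] 0.42 front x 0.6136
  red -0.13 58 0.618
  red 0.005 53 0.611
  vase 362 [ 0.711 -0.033  0.062]
top rim 710 [ 0.6884 -0.0676] [0.1612 0.1802] 1.42 front x 0.6094
  red -0.13 88 0.6195
  red 0.005 84 0.6159
  vase 260 [ 0.708 -0.047  0.07 ]
```

Call:
arm_command(
  translation=[
    [-0.1, 0, 0],
    [-0.2, 0, 0],
    [-0.3, 0, 0],
    [-0.4, 0, 0],
    [-0.5, 0, 0],
  ],
  spin=[0, 0, 0, 0, 0],
)

```text
time: 16.3
tool_pos: [0.4602, -0.0721, 0.0582]
ee_rot: [-0.002, -0.01, 1.0, -0.0]
force: [-0.1, -0.1, -1.8]
opening: 0.023
grip_force: 59.9
```

Call:
arm_command(
  translation=[
    [0, 0, 0],
    [0, 0, 0],
    [0, 0, 0],
    [0, 0, 0],
    [0, 0, 0],
  ],
  spin=[0, 0, 0, 0, 0],
)

```text
time: 16.8
tool_pos: [0.4617, -0.0718, 0.0588]
ee_rot: [-0.0, -0.011, 1.0, -0.0]
force: [0.5, 0.2, -1.8]
opening: 0.0235
grip_force: 59.9
```

Clear of the wall; lifting out and retracting.

Call:
arm_command(
  translation=[
    [0, 0, -0.4],
    [0, 0, -1],
    [0, 0, -1.6],
    [0, 0, -2.2],
    [0, 0, -2.6],
  ],
  spin=[0, 0, 0, 0, 0],
)

```text
time: 17.3
tool_pos: [0.4623, -0.0717, 0.1256]
ee_rot: [0.001, -0.011, 1.0, 0.0]
force: [-0.2, 0.4, -2.3]
opening: 0.0229
grip_force: 59.9
```

Call:
arm_command(
  translation=[
    [0.3, 0, 0],
    [1, 0, 0],
    [1.8, 0, 0],
    [2.6, 0, 0],
    [3.1, 0, 0],
  ],
  spin=[0, 0, 0, 0, 0],
)

```text
time: 17.8
tool_pos: [0.3816, -0.0737, 0.1231]
ee_rot: [-0.001, -0.01, 1.0, -0.0]
force: [0.1, 0.0, -2.5]
opening: 0.0233
grip_force: 59.9
```

```bash
python3 - <<'E'
from h import *
go([.384,.3083,.124],5.2); tray()
im,d=viewer.read_camera("side"); C=cloud("side",d)
P=C[(abs(C[...,1]+.065)<.03)&(C[...,2]>.09)&(C[...,2]<.16)&(C[...,0]>.43)&(C[...,0]<.585)]
print(len(P),P.max(0),np.polyfit(P[:,0],P[:,1],1),P[:,2].min())
P=P[P[:,2]>.127]; print("pitch slope",np.polyfit(P[:,0],P[:,2],1))
E
```

```text
t 17.8 tcp [ 0.3816 -0.0737  0.1231] yaw 1.18 F [ 0.1  0.  -2.5] open 0.0233 gf 59.9
 tilt 0.15 shift [-0.409 15.274 -0.037] spin -0.804
side rim 378 [ 0.6872 -0.0638] [0.1619 0.1862] 3.38 front x 0.6131
  red -0.13 84 0.6161
  red 0.005 57 0.61
  vase 361 [ 0.71  -0.033  0.062]
top rim 693 [ 0.688  -0.0678] [0.1615 0.18  ] 1.2 front x 0.6092
  red -0.13 89 0.6194
  red 0.005 82 0.6154
  vase 259 [ 0.708 -0.047  0.068]
194 [ 0.55989103 -0.05872863  0.14144598] [ 0.02209077 -0.07890409] 0.10199929150996434
pitch slope [-0.01301407  0.14234922]
```

Call:
arm_command(
  translation=[
    [0, 1.2, 0],
    [0, 2.7, 0],
    [0, 4.3, 0],
    [0, 6, 0],
    [0, 7.6, 0],
  ],
  spin=[0, 0, 0, 0, 0],
)

```text
time: 18.45
tool_pos: [0.3812, 0.1191, 0.1241]
ee_rot: [0.001, -0.011, 1.0, 0.0]
force: [1.4, -0.5, -1.8]
opening: 0.023
grip_force: 59.8
```

Call:
arm_command(
  translation=[
    [0, 1.6, 0],
    [0, 3.3, 0],
    [-0.1, 5, 0],
    [-0.2, 6.5, 0],
    [-0.3, 7.6, 0],
  ],
  spin=[-0.1, -0.3, -0.5, -0.7, -0.8],
)

```text
time: 18.95
tool_pos: [0.3846, 0.3103, 0.1237]
ee_rot: [0.001, -0.047, 0.999, 0.001]
force: [0.5, -0.4, -0.9]
opening: 0.0234
grip_force: 59.9
```

Call:
arm_command(
  translation=[
    [0, 0, 0],
    [0, 0, 0],
    [0, 0, 0],
    [0, 0, 0],
    [0, 0, 0],
  ],
  spin=[0, 0, 0, 0, 0],
)

```text
time: 19.45
tool_pos: [0.3839, 0.3059, 0.124]
ee_rot: [0.0, -0.045, 0.999, 0.0]
force: [0.4, 0.0, -0.1]
opening: 0.0235
grip_force: 59.9
```

```bash
python3 - <<'E'
from h import *
go([.4448,.3083,.0265],5.24)
E
```

```text
t 19.45 tcp [0.3839 0.3059 0.124 ] yaw 5.15 F [ 0.4  0.  -0.1] open 0.0235 gf 59.9
 tilt 0.01 shift [-2.433 -0.125  3.9  ] spin -0.018
```

Call:
arm_command(
  translation=[
    [-0.4, 0, 0],
    [-1, 0, 0],
    [-1.6, -0.1, 0],
    [-2.1, -0.1, 0],
    [-2.4, -0.1, 0],
  ],
  spin=[0, 0, 0, 0, 0],
)

```text
time: 19.95
tool_pos: [0.4455, 0.3096, 0.1235]
ee_rot: [0.0, -0.045, 0.999, -0.0]
force: [0.1, 0.3, -1.7]
opening: 0.0232
grip_force: 59.9
```

Call:
arm_command(
  translation=[
    [0, 0, 0.6],
    [0, 0, 1.5],
    [0, 0, 2.4],
    [0, 0, 3.1],
    [0, 0, 3.6],
  ],
  spin=[0, 0, 0, 0, 0],
)

```text
time: 20.45
tool_pos: [0.4438, 0.3091, 0.0323]
ee_rot: [-0.001, -0.045, 0.999, -0.001]
force: [0.3, 0.9, -1.6]
opening: 0.023
grip_force: 59.9
```

Call:
arm_command(
  translation=[
    [0, 0, 0],
    [0, 0, 0.05],
    [0, 0, 0.1],
    [0, 0, 0.15],
    [0, 0, 0.2],
  ],
  spin=[0, 0, 0, 0, 0],
)

```text
time: 20.95
tool_pos: [0.444, 0.3099, 0.0294]
ee_rot: [0.0, -0.045, 0.999, 0.001]
force: [0.2, -1.0, -0.6]
opening: 0.0232
grip_force: 59.9
```

```bash
python3 - <<'E'
from h import *
go([.4448,.3083,.026],5.24)
E
```

```text
t 20.95 tcp [0.444  0.3099 0.0294] yaw 5.21 F [ 0.2 -1.  -0.6] open 0.0232 gf 59.9
 tilt 0.08 shift [-0.025 -0.069  0.136] spin -0.006
```

Call:
arm_command(
  translation=[
    [0, 0, 0.04],
    [0, 0, 0.08],
    [0, 0, 0.12],
    [0, 0, 0.16],
    [0, 0, 0.16],
  ],
  spin=[0, 0, 0, 0, 0],
)

```text
time: 21.45
tool_pos: [0.4438, 0.3097, 0.026]
ee_rot: [0.0, -0.046, 0.999, 0.0]
force: [-2.0, -1.4, 7.5]
opening: 0.0236
grip_force: 61.1
```

```bash
python3 - <<'E'
from h import *
go([.4448,.3083,.026],5.24)
im,d=viewer.read_camera("side"); C=cloud("side",d)
P=C[(abs(C[...,1]-.31)<.05)&(C[...,2]>.025)&(C[...,2]<.06)&(C[...,0]>.49)&(C[...,0]<.63)]
print(P[:,0].max(),"slopes",np.polyfit(P[:,0],P[:,1],1),np.polyfit(P[:,0],P[:,2],1))
for r in viewer.pinpoint("side","hook_tip")[:2]: u,v=np.round(r["at"]).astype(int); print(r,C[v,u])
cv2.imwrite("pics/down.png",cv2.resize(im[240:350,160:330],None,fx=4,fy=4))
E
```

```text
t 21.45 tcp [0.4438 0.3097 0.026 ] yaw 5.24 F [-2.  -1.4  7.5] open 0.0236 gf 61.1
 tilt 0.03 shift [-0.033 -0.059  0.002] spin -0.001
0.6193098078112392 slopes [0.09034699 0.27259495] [-0.01453315  0.04785779]
{'at': [193.9, 287.0], 'p': 0.58} [0.61197805 0.33080541 0.01875974]
```

View pics/down.png

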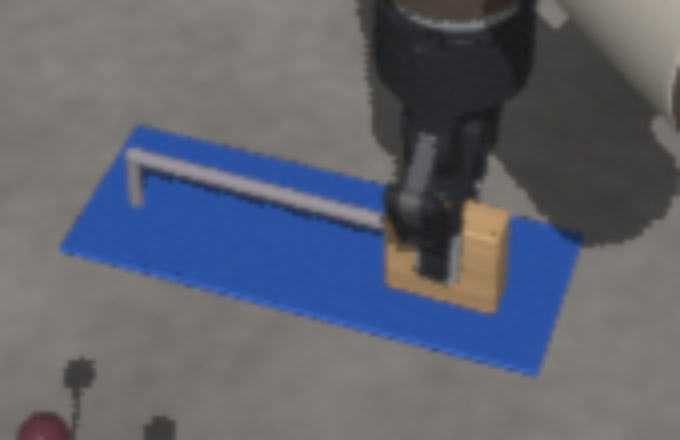

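The hook is standing on the mat with tip and block both on it, and contact force is 9 N. Opening the gripper and going straight up.

Call:
arm_command(
  translation=[
    [0, 0, 0],
    [0, 0, 0],
    [0, 0, 0],
    [0, 0, 0],
    [0, 0, 0],
  ],
  spin=[0, 0, 0, 0, 0],
  grip=1,
)

```text
time: 22.05
tool_pos: [0.4438, 0.3096, 0.0247]
ee_rot: [-0.0, -0.045, 0.999, -0.0]
force: [-0.1, -1.1, -0.3]
opening: 0.0852
grip_force: 0.0
```

Call:
arm_command(
  translation=[
    [0, 0, -0.4],
    [0, 0, -1],
    [0, 0, -2],
    [0, 0, -3.5],
    [0, 0, -5],
  ],
  spin=[0, 0, 0, 0, 0],
)

```text
time: 22.55
tool_pos: [0.4436, 0.3093, 0.1515]
ee_rot: [-0.0, -0.046, 0.999, -0.0]
force: [1.6, 1.0, 0.4]
opening: 0.0854
grip_force: 0.0
```

Call:
arm_command(
  translation=[
    [1, 0, -1],
    [2, 0, -2],
    [2, 0, -3],
    [2, 0, -3],
    [2, 0, -3],
  ],
  spin=[0, 0, 0, 0, 0],
)

```text
time: 23.05
tool_pos: [0.3939, 0.3052, 0.2258]
ee_rot: [0.001, -0.045, 0.999, 0.001]
force: [-0.2, 0.4, -0.8]
opening: 0.0857
grip_force: 0.0
```

```bash
python3 - <<'E'
from h import *
go([.4448,.3083,.026],5.24); tray()
o=[]
for c in("side","top"):
    im,d=viewer.read_camera(c); C=cloud(c,d)
    P=C[(abs(C[...,1]-.31)<.05)&(C[...,2]>.025)&(C[...,2]<.06)&(C[...,0]>.49)&(C[...,0]<.64)]
    if len(P): print(c,P[:,0].max(),"slopes",np.polyfit(P[:,0],P[:,1],1),np.polyfit(P[:,0],P[:,2],1))
    s=(slice(110,350),slice(150,390)) if c=="side" else (slice(90,310),slice(90,350))
    o.append(cv2.resize(im[s],(400,400*im[s].shape[0]//im[s].shape[1])))
h=max(map(len,o)); cv2.imwrite("pics/end.png",np.hstack([np.pad(a,((0,h-len(a)),(0,0),(0,0))) for a in o]))
E
```

```text
t 23.05 tcp [0.3939 0.3052 0.2258] yaw 5.21 F [-0.2  0.4 -0.8] open 0.0857 gf 0.0
 tilt 0.13 shift [-2.032 -0.076  7.995] spin -0.007
side rim 374 [ 0.6893 -0.0654] [0.1529 0.1862] 1.32 front x 0.6137
  red -0.13 83 0.6172
  red 0.005 56 0.6101
  vase 358 [ 0.711 -0.033  0.062]
top rim 714 [ 0.6881 -0.0677] [0.1611 0.18  ] 1.28 front x 0.6092
  red -0.13 84 0.6176
  red 0.005 84 0.6158
  vase 263 [ 0.708 -0.047  0.069]
side 0.6189454249105646 slopes [0.09047344 0.27249622] [-0.01700365  0.04916655]
top 0.6235443764553639 slopes [0.08889153 0.26933853] [-0.00205668  0.0437356 ]
```

View pics/end.png

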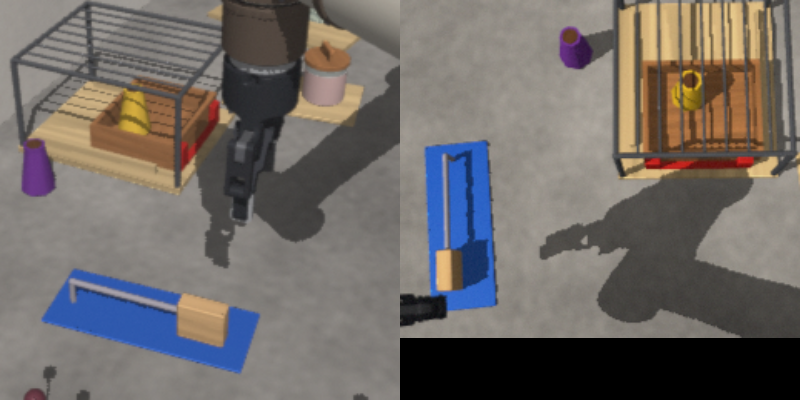

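The final picture shows the hook standing upright on its mat (block at (203,318) in the left view), the gripper clear, the tray flush against both stops and the vase upright.

```bash
python3 -c "
from bench import hand_in
print(hand_in())"
```

```text
the job is handed in; nothing more can be done
None
```

The job is handed in (no verdict came back): by the cameras, the tray sits against both red stops, held there about 2 s at 11–13 N, with the vase upright in it and the hook standing released on its blue mat.

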